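# Clamp a mug in the washing-up stand and brush it out

## Task

Press the paddle of the washing-up stand's wire yoke down until the latch snaps over it and holds it by itself, and take the hand off it. Then take the long brush from its pot and move it up and down inside the clamped mug: down to the mug's bottom, up until its tip nears the rim, and down to the bottom again. Finally put the brush back in its pot, bristles down, and leave the mug standing in the stand with the yoke still latched.

Things in the scene. Friction and masses are not known exactly. Their poses are not given: they have to be found in the camera images.
- stand: Fixed washing-up stand: wooden base 195 x 130 x 12 mm, ring cradle 94 mm across, two posts 124 mm high at the rear. Origin: underside, below the cradle's centre; x from the front (paddle) to the rear (hinge), z up. A sprung pawl (dark steel blade, 24 mm wide, 64 mm in front of the origin, top at 154 mm) between mug and paddle snaps its sloping hook over the yoke's crossbar.
- cradle (a point): centre of the cradle's floor, 14 mm above the worktop, where the mug stands
- yoke (a joint): Angle of the hinged wire yoke, rad: 0 = sprung up (34 degrees above level), 0.60 = level, held by the latch, 0.628 = hard stop. Pressed past about 0.61 the latch snaps over; released before, it springs up. Takes 4 to 12 N. When level its side bars (8 mm thick, 64 mm clear between) lie just above the mug's rim, tops at z = 0.118, and the mouth stays open.
- paddle (a point): Centre of the top face of the yoke's black press paddle (44 mm along x, 56 along y, 12 thick) at the yoke's front end, 174 mm from the hinge axis; moves and turns with the yoke; x along the yoke towards the hinge, z out of the face. About 0.215 m above the worktop at the start, 0.121 m when latched.
- yoke_hinge (a point): point on the yoke's hinge axis (along the stand's y), 65 mm behind the stand's origin, 113.5 mm above the worktop
- mug: loose white mug with dark dots, 91 mm high, 82 mm outside and about 72 mm inside at the mouth, standing in the cradle with its handle to the stand's -y side; the origin is under it, z up
- mug_floor (a point): centre of the mug's inside bottom, 7 mm above its underside; the rim is 84 mm above this point
- pot: fixed white open pot for the brush, 60 mm across and 65 mm high, mouth 52 mm, bore 46 to 52 mm; origin at the underside, z up
- pot_floor (a point): centre of the pot's inside bottom, 6 mm above the worktop
- brush: loose long brush, 170 mm long, 90 g, standing bristles down in the pot: bristle head 36 to 37 mm across and 65 mm long at the bottom, thin steel stem, wooden handle 22 mm across from 92 to 162 mm above the tip. Origin at the bristle end, z along the brush to the handle's end
- brush_tip (a point): middle of the brush's bristle end
- brush_grip (a point): point on the handle's axis 140 mm from the bristle end, a good place to grip
Not all that is in view belongs to the job. Leave any pink look-alike of the pot alone.

How it is judged:
By the outcome, as a careful person would: the job done as asked, in the order asked, and still so for the second after the job is handed in, with the robot touching nothing.
It also fails if it takes over 69 s, if anything falls off the work surface, if the arm or the gripper's body presses on something with over 40 N, if the wrist force passes 120 N, or if a joint passes its speed limit or range.

## Robot

A 6-joint arm with a two-finger parallel gripper is mounted at the origin on a cart in front of the work surface, level with it; the furniture and walls round the work are solid. World frame = base frame: x ahead of the robot, y to its left, z up, the work surface at z = 0. Lengths are in mm, angles in rad, forces in N, time in s.
With the tool pointing down it reaches from about 350 to 775 mm from the base axis. Payload 7.3 kg.
Tool frame: the origin (TCP) lies midway between the tips of the shut fingers; the grasp point (between the pads) lies 19 mm behind it; z points along the fingers, y is the line along which they close (so a half turn about z gives the same grasp; the last joint's range is limited). The gripper opens to 92 mm and grips with 3 to 60 N. Pads are 19 mm wide; open, the fingers measure 130 mm over their backs; the gripper's body (75 mm by 190 mm) begins 47 mm behind the grasp point.
Start: joints at [1.058, 0.342, 1.524, -0, 1.275, -0.146], TCP at [188.268, 490.102, 226.741] pointing down, gripper open.
Joint ranges: [-2.53, 2.53], [-0.77, 2.02], [0.04, 2.7], [-1, 4.14], [0.28, 2.66], [-3.11, 3.11]. Speed limits (rad/s): [2.57, 2.57, 3.14, 3.14, 3.14, 3.14].

## Interface

Orientations are given as [roll, pitch, yaw] about the fixed x, y, z axes, in that order (R = Rz(yaw) Ry(pitch) Rx(roll)).
In Python, from plant import bot gives the robot as it stands.
- The arm moves only by the tool servo_tool, never from a script. Its argument "deltas" is a list of rows, each a list of 2 entries, a list of its own where there are three numbers: the shift along the tool's x, y, z in m, then the turn, a rotation vector about the tool's x, y, z in degrees. A call has 1 to 20 rows; each row shifts and turns the commanded pose from where the row before left it, along the tool's axes as they then stand; what a row does not reach is not made up. A row lasts 1/8 s, in which the tool goes at most 62.5 mm and 10.7 degrees, less where a joint would pass 70% of its speed; a pose out of reach is approached as far as the arm can. A call with a gripper value outside its range is refused whole. "fingers" is the opening, from 0 (shut) to 1 (fully open), set as the call begins (left out, the last holds). The fingers move at their own pace and stop on an object; the grip force is fixed at half the most. Time passes only in rows, so rows that do not move let the fingers close. It gives the time, the measured TCP pose, the force, the opening and the grip force at its end, in the units of the state.
- bot.get_obs(): the state, without advancing time (a new reading comes with each control period).
- bot.capture(name): name is "scene" or "top" or "wrist"; returns the picture (384x512x3 uint8, red, green, blue); there is no depth.
- bot.camera_model(name): a dict with "mtx" (3x3 intrinsics, pixels), "xyz" and "rotation" of the camera in the world. Camera axes: x right, y down, z forward; pixel columns grow to the right and rows downward; lengths in mm; the calibration is good to about 2 mm. A picture is of the moment at which its call begins: read the wrist's pose just before it. camera_model takes no time and is no camera call; for the wrist camera it gives the pose at the moment of the call.
- bot.close_job(): hands the job in; it is judged then, once.
The state is a dict: "time": time; "joint_positions": joint angles; "dq": joint speeds; "tau": joint torques, N m; "tool_pos": TCP position; "tcp_rot": TCP orientation; "contact_force": force on the tool from outside, world axes, zero at the start; "moment": the same for the moment, N m; "grip_width": finger opening in mm; "finger_force": force on a finger pad.
Only numpy, scipy, OpenCV 4.12 (cv2) and the standard library are available. Lean on these libraries where they do the work, as an engineer would, in place of code of your own. Each camera call takes 0.05 s, during which the arm holds its last target. There are 200 camera calls.

## Working session

There is one attempt and no reset: what is moved stays moved. The work goes in short steps, Python scripts to look and compute and a tool call to move; the robot and the scene stay as the last step left them, time stands still between calls to the robot, and variables do not carry over. Pictures are saved under pics/ and viewed, at most 11 in all, crops included, and the job is handed in when it is done.

Besides the shell and the picture viewer there is one more tool, called after "Call:" as name(argument=value, ...), one argument or row to a line, values as JSON. servo_tool: Moves the arm, as the interface text tells. Its arguments: {"type":"object","properties":{"deltas":{"type":"array"},"fingers":{"type":"number"}},"required":["deltas"]}

```bash
mkdir -p pics; ls; python3 - <<'E'
from plant import bot
import cv2
o=bot.get_obs();print(o)
for n in("scene","top"):
    m=bot.camera_model(n);print(n,m)
    cv2.imwrite(f"pics/{n}0.png",bot.capture(n)[:,:,::-1])
E
```

```text
pics
{'time': 0.0, 'joint_positions': array([ 1.05798581e+00,  3.42735692e-01,  1.52502199e+00, -9.98399786e-06,
        1.27543046e+00, -1.46005005e-01]), 'dq': array([-0.00169003, -0.00092105, -0.00151256,  0.00027277,  0.00034706,
        0.00193869]), 'tau': array([-2.69729033e-03, -4.31249321e+01, -2.44215631e+01,  7.14535592e-02,
        5.60801430e-02, -9.43563828e-05]), 'tool_pos': array([188.05963269, 489.71158152, 226.03651494]), 'tcp_rot': array([-3.14001275e+00, -2.22676945e-04,  2.77478988e+00]), 'contact_force': array([-0.03154593,  0.17194634, -0.56917286]), 'moment': array([ 0.03118358, -0.04380198, -0.02198822]), 'finger_force': 0.0, 'grip_width': 91.80947897781867}
scene {'mtx': array([[388.92862296,   0.        , 249.96556127],
       [  0.        , 388.92862296, 191.41564176],
       [  0.        ,   0.        ,   1.        ]]), 'xyz': array([  54.04477529, -295.48239913,  771.38396496]), 'rotation': array([-2.38939757,  0.01665249, -1.00188083])}
top {'mtx': array([[457.45240668,   0.        , 252.25071637],
       [  0.        , 457.45240668, 188.69753118],
       [  0.        ,   0.        ,   1.        ]]), 'xyz': array([ 444.38087454,   34.37906061, 1291.97299878]), 'rotation': array([-3.07342061,  0.0039817 , -1.56108755])}
```

View pics/scene0.png

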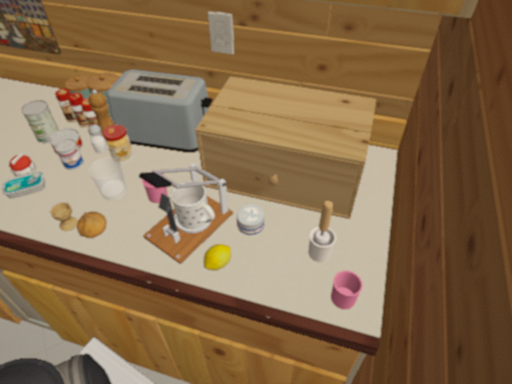

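View pics/top0.png

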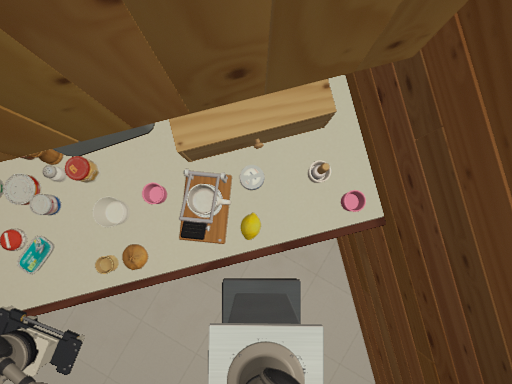

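The scene view shows the stand at about (190,215), with the paddle at (155,180), the white pot and brush at (322,240), and the pink decoys at (347,290) and (155,190). In the top view the stand is at (205,205), the black paddle at (194,230), and the pot and brush at (320,171). Next I'll enlarge crops.

```bash
python3 - <<'E'
import cv2,numpy as np
s=cv2.imread("pics/scene0.png");t=cv2.imread("pics/top0.png")
z=lambda im,x,y,w,h,k:cv2.resize(im[y:y+h,x:x+w],None,fx=k,fy=k,interpolation=cv2.INTER_CUBIC)
a=z(s,135,160,120,100,4);b=z(s,295,190,70,100,4)
c=z(t,170,160,80,90,4);d=z(t,295,150,80,70,4)
R=np.zeros((600,800,3),np.uint8)
R[:400,:480]=z(s,135,160,120,100,4)[:400]
R[:240,480:]=z(t,295,150,80,60,4)
R[240:600,480:]=c[:,:320]
cv2.imwrite("pics/crop0.png",R)
E
```

```text
(no output)
```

View pics/crop0.png

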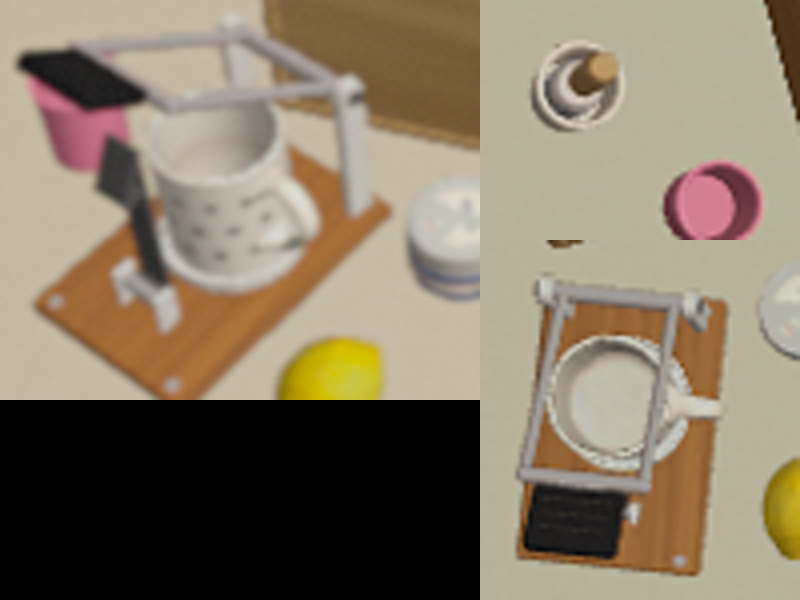

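The crop shows the paddle as a dark quad at about scene (155,180) and top (193,230). The pawl is beneath it, the board corners are clear, and the brush stands in the white pot with its handle end at top (325,167). Now I'll measure.

```bash
cat > h.py <<'E'
import numpy as np,cv2
from scipy.spatial.transform import Rotation as Ro
def ray(m,uv):
    uv=np.atleast_2d(np.asarray(uv,float));K=m["mtx"]
    d=np.c_[uv,np.ones(len(uv))]@np.linalg.inv(K).T
    r=np.asarray(m["rotation"]);R=r if r.shape==(3,3) else Ro.from_euler("xyz",r).as_matrix()
    d=d@R.T
    return np.asarray(m["xyz"]),d/np.linalg.norm(d,axis=1)[:,None]
def plane(m,uv,z):
    o,d=ray(m,uv);return o+d*((z-o[2])/d[:,2])[:,None]
def tri(m1,u1,m2,u2):
    o,d=ray(m1,u1);p,e=ray(m2,u2);d=d[0];e=e[0]
    s=np.linalg.lstsq(np.c_[d,-e],p-o,rcond=None)[0]
    a,b=o+s[0]*d,p+s[1]*e
    return (a+b)/2,np.linalg.norm(a-b)
def blobs(mask,box,n=1):
    x,y,w,h=box;k=np.zeros_like(mask,np.uint8);k[y:y+h,x:x+w]=mask[y:y+h,x:x+w]
    c,_=cv2.findContours(k.astype(np.uint8),cv2.RETR_EXTERNAL,cv2.CHAIN_APPROX_NONE)
    return sorted(c,key=cv2.contourArea)[::-1][:n]
def cen(c):
    m=cv2.moments(c);return np.array([m["m10"],m["m01"]])/m["m00"]
E
python3 - <<'E'
from h import *
from plant import bot
S,T=bot.camera_model("scene"),bot.camera_model("top")
s,t=cv2.imread("pics/scene0.png"),cv2.imread("pics/top0.png")
hs,ht=cv2.cvtColor(s,cv2.COLOR_BGR2HSV),cv2.cvtColor(t,cv2.COLOR_BGR2HSV)
np.set_printoptions(precision=1,suppress=True)
# paddle
ps=blobs(s.max(2)<50,(135,165,40,25))[0];pt=blobs(t.max(2)<60,(175,215,40,30))[0]
print("paddle",cen(ps),cen(pt),*tri(S,cen(ps),T,cen(pt)))
r=cv2.minAreaRect(pt);print(r);q=plane(T,cv2.boxPoints(r),215);print(q)
# board
br=lambda h:(h[:,:,0]>5)&(h[:,:,0]<18)&(h[:,:,1]>110)&(h[:,:,2]>60)
bt=blobs(br(ht),(170,160,65,90),3);pts=np.vstack([b for b in bt if cv2.contourArea(b)>30])[:,0]
P=plane(T,pts,12)[:,:2].astype(np.float32);r=cv2.minAreaRect(P);print("board",r);print(cv2.boxPoints(r))
# handle
a=blobs(br(hs),(305,190,40,55))[0];b=blobs(br(ht),(305,155,35,35))[0]
for n,c,h in(("s",a,s),("t",b,t)): print(n,cv2.boundingRect(c),cv2.minAreaRect(c))
E
```

```text
paddle [154.9 179.5] [193.1 230. ] [418.5 178.8 209.5] 1.9533546991133266
((193.28903198242188, 230.00411987304688), (24.025157928466797, 16.383169174194336), 6.009006023406982)
[[403.  206.5 215. ]
 [441.2 203.3 215. ]
 [435.8 147.  215. ]
 [397.7 150.4 215. ]]
board ((479.5441589355469, 171.5994873046875), (127.58332061767578, 192.10897827148438), 84.74950408935547)
[[378.1 116.9]
 [569.4  99.3]
 [581.  226.3]
 [389.7 243.9]]
s (305, 190, 40, 41) ((324.5, 210.0), (40.0, 39.0), 90.0)
t (318, 163, 10, 11) ((321.9999694824219, 168.5), (8.043152809143066, 9.429903030395508), 56.3099365234375)
```

```bash
python3 - <<'E'
from h import *
from plant import bot
np.set_printoptions(precision=2,suppress=True)
W=bot.camera_model("wrist");o=bot.get_obs();print(W,o["tool_pos"])
R=Ro.from_euler("xyz",o["tcp_rot"]).as_matrix();C=Ro.from_euler("xyz",W["rotation"]).as_matrix()
print("cam in tool",R.T@(W["xyz"]-o["tool_pos"]),"axis",R.T@C)
T=bot.camera_model("top");S=bot.camera_model("scene")
print("mug rim",plane(T,[203.7,200],105),"pot",plane(T,[319.5,171.5],65),plane(S,[322,232],65),"brush top",tri(T,[325,166.5],S,[326.5,203]))
print("box front corners",plane(T,[[190,159],[336,107],[172,120]],0),tri(T,[333,84],S,[375,96]),tri(T,[336,107],S,[350,208]))
E
```

```text
{'mtx': array([[320.68,   0.  , 256.71],
       [  0.  , 320.68, 195.31],
       [  0.  ,   0.  ,   1.  ]]), 'xyz': array([109.06, 520.28, 384.13]), 'rotation': array([2.83, 0.  , 1.2 ])} [188.08 489.78 226.15]
cam in tool [  84.73   -0.07 -157.96] axis [[-0.   -0.95 -0.31]
 [ 1.   -0.   -0.  ]
 [ 0.   -0.31  0.95]]
mug rim [[494.76 165.71 105.  ]] pot [[ 576.25 -140.62   65.  ]] [[ 584.41 -135.45   65.  ]] brush top (array([ 576.25, -137.21,  173.16]), np.float64(3.379962303708323))
box front corners [[ 615.55  218.3     0.  ]
 [ 769.3  -197.17    0.  ]
 [ 727.45  271.98    0.  ]] (array([ 737.17, -136.09,  335.02]), np.float64(11.11912487755047)) (array([ 751.91, -171.65,   10.75]), np.float64(53.46385792954377))
```

Call:
servo_tool(
  deltas=[
    [[0,0,-0.03],[0,0,-7]],
    [[0,0,-0.03],[0,0,-7]],
    [[0,0,-0.03],[0,0,-7]],
    [[0,0,-0.03],[0,0,0]],
  ],
  fingers=0,
)

```text
time: 0.6
tool_pos: [188.2, 489.9, 347.3]
tcp_rot: [-3.141, -0.0, -3.14]
contact_force: [0.2, -0.1, -0.3]
grip_width: 56.5
finger_force: 0.0
```

Call:
servo_tool(
  deltas=[
    [[-0.02,-0.031,0],[0,0,0]],
    [[-0.02,-0.031,0],[0,0,0]],
    [[-0.02,-0.031,0],[0,0,0]],
    [[-0.02,-0.031,0],[0,0,0]],
    [[-0.02,-0.031,0],[0,0,0]],
    [[-0.02,-0.031,0],[0,0,0]],
    [[-0.02,-0.031,0],[0,0,0]],
    [[-0.02,-0.031,0],[0,0,0]],
    [[-0.02,-0.031,0],[0,0,0]],
    [[-0.02,-0.031,0],[0,0,0]],
    [[0,0,0],[0,0,0]],
  ],
)

```text
time: 1.98
tool_pos: [388.9, 178.4, 346.2]
tcp_rot: [-3.141, -0.001, 3.138]
contact_force: [-0.6, 0.7, 0.5]
grip_width: 0.4
finger_force: 0.0
```

```bash
python3 - <<'E'
from plant import bot
import cv2,pickle
m=bot.camera_model("wrist");i=bot.capture("wrist")[:,:,::-1]
cv2.imwrite("pics/w1.png",i);pickle.dump(m,open("w1.pkl","wb"));print(m["xyz"],m["rotation"],bot.get_obs()["tool_pos"])
E
```

```text
[304.32306214 178.7903749  504.30088283] [2.82758756e+00 5.76529748e-04 1.56636888e+00] [388.31742029 179.43127945 346.34442618]
```

View pics/w1.png

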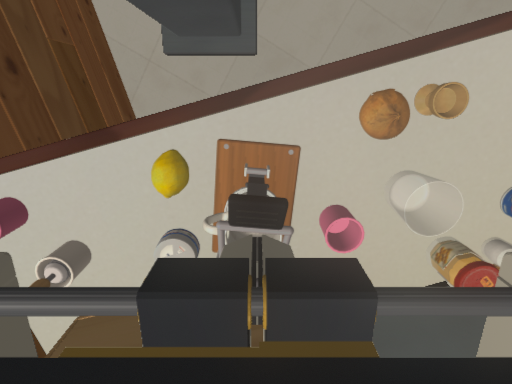

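The wrist view shows the paddle at (257,210), the board's front corners at (220,140) and (300,147), the pot at left (60,268), and the gripper covering the lower part. I'll triangulate the paddle against the top view.

```bash
python3 - <<'E'
from h import *
from plant import bot
import pickle
np.set_printoptions(precision=1,suppress=True)
W=pickle.load(open("w1.pkl","rb"));T=bot.camera_model("top");S=bot.camera_model("scene")
w=cv2.imread("pics/w1.png");h=cv2.cvtColor(w,cv2.COLOR_BGR2HSV)
c=blobs(w.max(2)<60,(222,196,72,30))[0];print(cen(c),cv2.boundingRect(c))
for o in((T,[193.1,230]),(S,[154.9,179.5])):print("paddle",tri(W,cen(c),*o))
br=(h[:,:,0]>5)&(h[:,:,0]<18)&(h[:,:,1]>110)&(h[:,:,2]>60)
p=blobs(br,(205,130,105,60),1)[0][:,0];q=plane(W,p,12)
# front edge: smallest along-axis points
for a in(-5.2,):
    u=np.array([np.cos(np.radians(a)),np.sin(np.radians(a))]);v=np.array([-u[1],u[0]])
    A=q[:,:2]@u;B=q[:,:2]@v;print("front",A.min(),"lat",B.min(),B.max(),"mid",(B.min()+B.max())/2)
    bc=np.array([479.5,171.6]);print("top: front",bc@u-96,"lat",bc@v,"paddle",np.array([418.5,178.8])@u,np.array([418.5,178.8])@v,"mug",np.array([494.8,165.7])@u,np.array([494.8,165.7])@v)
l=q[q[:,0]<q[:,0].min()+14];print(cv2.minAreaRect(q[:,:2].astype(np.float32)))
E
```

```text
[256.8 210.6] (229, 196, 59, 30)
paddle (array([419. , 178.6, 201.6]), np.float64(0.8316286711017741))
paddle (array([415.9, 178. , 211.2]), np.float64(1.3917007701747701))
front 360.6800974771529 lat 151.53744009861643 278.4472231493175 mid 214.99233162396695
top: front 365.9740183744187 lat 214.3520850073361 paddle 400.57251548142045 215.9938652853065 mug 477.74578189640994 209.8630455325279
((418.9442138671875, 177.74551391601562), (126.8755874633789, 80.68756103515625), 84.712158203125)
```

Call:
servo_tool(
  deltas=[
    [[-0.007,0,0.03],[0,0,0]],
    [[-0.007,0,0.03],[0,0,0]],
    [[-0.007,0,0.03],[0,0,0]],
    [[-0.006,0,0.028],[0,0,0]],
    [[0,0,0],[0,0,0]],
    [[0,0,0.008],[0,0,0]],
    [[0.004,0,0.008],[0,0,0]],
    [[0.004,0,0.008],[0,0,0]],
    [[0.004,0,0.008],[0,0,0]],
    [[0,0,0],[0,0,0]],
  ],
)

```text
time: 3.28
tool_pos: [402.7, 180.0, 196.3]
tcp_rot: [-3.141, -0.001, 3.141]
contact_force: [-0.4, 1.7, 2.4]
grip_width: 0.5
finger_force: 1.1
```

Call:
servo_tool(
  deltas=[
    [[0.004,0,0.008],[0,0,0]],
    [[0.003,0,0.008],[0,0,0]],
    [[0.003,0,0.008],[0,0,0]],
    [[0.002,0,0.008],[0,0,0]],
    [[0.002,0,0.008],[0,0,0]],
    [[0.001,0,0.008],[0,0,0]],
    [[0.001,0,0.008],[0,0,0]],
    [[0.001,0,0.008],[0,0,0]],
    [[0,0,0.006],[0,0,0]],
    [[0,0,0],[0,0,0]],
  ],
)

```text
time: 4.53
tool_pos: [385.5, 179.6, 125.9]
tcp_rot: [-3.141, -0.002, -3.141]
contact_force: [0.5, 0.1, -0.4]
grip_width: 0.6
finger_force: 0.0
```

The force has dropped to zero, so I'll look.

```bash
python3 - <<'E'
from plant import bot
import cv2,numpy as np
s=bot.capture("scene")[:,:,::-1];w=bot.capture("wrist")[:,:,::-1]
cv2.imwrite("pics/s2.png",s)
z=lambda im,x,y,w,h,k:cv2.resize(im[y:y+h,x:x+w],None,fx=k,fy=k,interpolation=cv2.INTER_CUBIC)
a=z(s,125,140,110,125,4);b=z(w,200,120,110,165,3)
R=np.zeros((500,780,3),np.uint8);R[:500,:440]=a;R[:495,440:770]=b
cv2.imwrite("pics/c2.png",R)
for _ in range(3):print(bot.get_obs()["contact_force"],bot.get_obs()["moment"])
E
```

```text
[-0.16767508  0.67211435 -0.10335054] [-0.03857165  0.0235532   0.01756822]
[-0.16767508  0.67211435 -0.10335054] [-0.03857165  0.0235532   0.01756822]
[-0.16767508  0.67211435 -0.10335054] [-0.03857165  0.0235532   0.01756822]
```

View pics/c2.png

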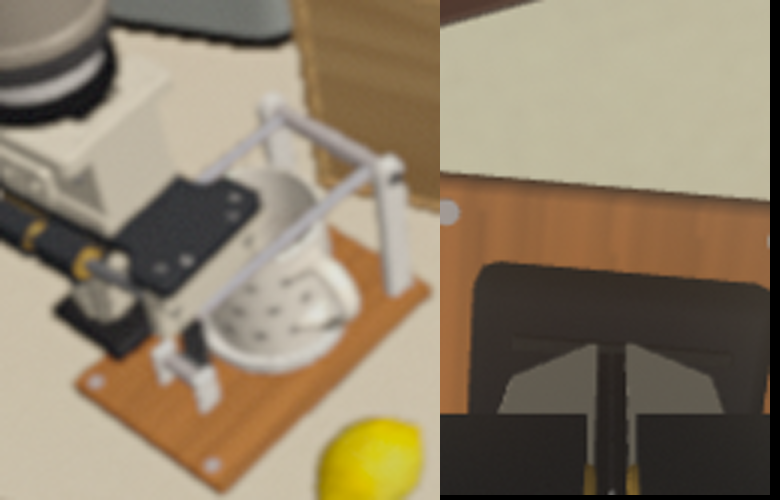

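The crop shows the paddle under the fingertips and the yoke close to level, but I can't tell whether it is latched. I'll press on gently to the stop.

Call:
servo_tool(
  deltas=[
    [[0,0,0.003],[0,0,0]],
    [[0,0,0.003],[0,0,0]],
    [[0,0,0.002],[0,0,0]],
    [[0,0,0],[0,0,0]],
  ],
)

```text
time: 5.12
tool_pos: [386.1, 179.9, 118.7]
tcp_rot: [-3.141, -0.0, 3.141]
contact_force: [-1.7, -1.3, 3.5]
grip_width: 0.5
finger_force: 2.2
```

Call:
servo_tool(
  deltas=[
    [[0,0,0.002],[0,0,0]],
    [[0,0,0.001],[0,0,0]],
    [[0,0,0],[0,0,0]],
  ],
)

```text
time: 5.5
tool_pos: [386.1, 179.9, 115.8]
tcp_rot: [-3.141, -0.0, 3.141]
contact_force: [-2.5, -1.9, 6.4]
grip_width: 0.1
finger_force: 3.4
```

Call:
servo_tool(
  deltas=[
    [[0,0,0.002],[0,0,0]],
    [[0,0,0.001],[0,0,0]],
    [[0,0,0],[0,0,0]],
  ],
)

```text
time: 5.88
tool_pos: [386.1, 180.0, 114.4]
tcp_rot: [-3.142, 0.001, -3.142]
contact_force: [-8.9, -5.0, 26.1]
grip_width: 0.5
finger_force: 12.9
```

The hard stop is reached at 26 N. Next I lift off and go to view the brush.

Call:
servo_tool(
  deltas=[
    [[0,0,-0.01],[0,0,0]],
    [[0,0,-0.03],[0,0,0]],
    [[0,0,-0.04],[0,0,0]],
    [[0,0,-0.04],[0,0,0]],
    [[0,0,-0.04],[0,0,0]],
    [[0,0,-0.04],[0,0,0]],
    [[0,0,-0.03],[0,0,0]],
    [[-0.012,-0.032,0],[0,0,0]],
    [[-0.012,-0.032,0],[0,0,0]],
    [[-0.012,-0.032,0],[0,0,0]],
    [[-0.012,-0.032,0],[0,0,0]],
    [[-0.012,-0.032,0],[0,0,0]],
    [[-0.012,-0.032,0],[0,0,0]],
    [[-0.012,-0.032,0],[0,0,0]],
    [[-0.012,-0.032,0],[0,0,0]],
    [[-0.012,-0.032,0],[0,0,0]],
    [[-0.006,-0.029,0],[0,0,0]],
    [[0,0,0],[0,0,0]],
    [[0,0,0],[0,0,0]],
  ],
  fingers=1,
)

```text
time: 8.25
tool_pos: [500.1, -136.5, 342.4]
tcp_rot: [3.141, -0.0, 3.141]
contact_force: [-0.9, 0.3, -0.2]
grip_width: 91.6
finger_force: 0.0
```

```bash
python3 - <<'E'
from plant import bot
import cv2,numpy as np,pickle
from h import *
W=bot.camera_model("wrist");w=bot.capture("wrist")[:,:,::-1];s=bot.capture("scene")[:,:,::-1];t=bot.capture("top")[:,:,::-1]
pickle.dump(W,open("w3.pkl","wb"))
for n,i in(("w3",w),("s3",s),("t3",t)):cv2.imwrite(f"pics/{n}.png",i)
z=lambda im,x,y,w,h,k:cv2.resize(im[y:y+h,x:x+w],None,fx=k,fy=k,interpolation=cv2.INTER_CUBIC)
R=np.zeros((600,800,3),np.uint8);R[:384,:512]=w;R[:360,512:792]=z(t,170,160,70,90,4)
R[384:600,:330]=z(s,125,155,110,72,3);R[384:600,330:510]=z(s,290,180,60,72,3)
cv2.imwrite("pics/c3.png",R);print(bot.get_obs()["tool_pos"])
S=bot.camera_model("scene");T=bot.camera_model("top")
ps=blobs(s.max(2)<50,(130,175,60,50),2);pt=blobs(t.max(2)<60,(175,215,40,35))[0]
for p in ps:print(cen(p),cv2.contourArea(p),cen(pt),tri(S,cen(p),T,cen(pt)))
E
```

```text
[ 500.06791206 -136.10172197  342.87639982]
[152.44132469 217.77105832] 231.5 [196.62174154 241.10593455] (array([387.80714145, 181.88325716, 115.71237102]), np.float64(2.9781208152925522))
 ** On entry to DLASCL parameter number  4 had an illegal value
 ** On entry to DLASCL parameter number  4 had an illegal value
 ** On entry to DLASCL parameter number  4 had an illegal value
 ** On entry to DLASCL parameter number  4 had an illegal value
 ** On entry to DLASCL parameter number  5 had an illegal value
 ** On entry to DLASCL parameter number  4 had an illegal valueh.py:21: RuntimeWarning: invalid value encountered in divide
  m=cv2.moments(c);return np.array([m["m10"],m["m01"]])/m["m00"]
Traceback (most recent call last):
  File "h.py", line 13, in tri
    s=np.linalg.lstsq(np.c_[d,-e],p-o,rcond=None)[0]
      ~~~~~~~~~~~~~~~^^^^^^^^^^^^^^^^^^^^^^^^^^^^
numpy.linalg.LinAlgError: SVD did not converge in Linear Least Squares
```

View pics/c3.png

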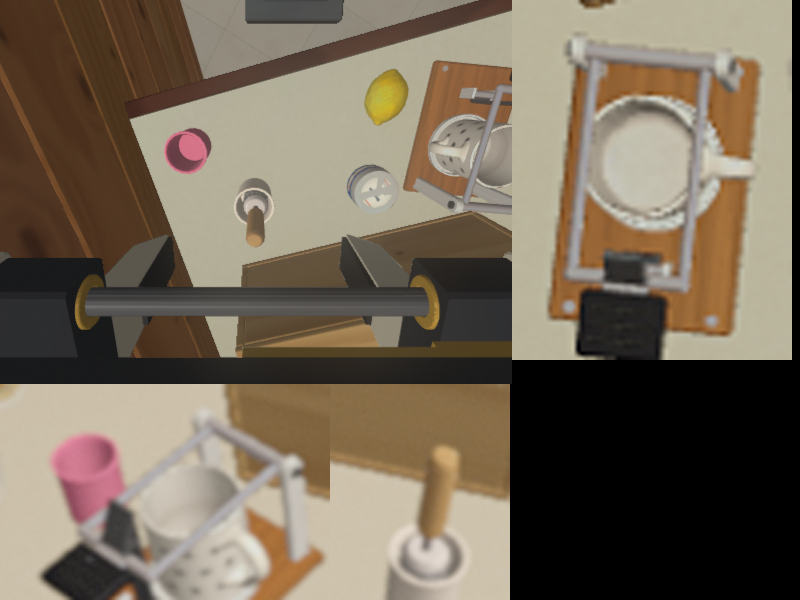

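The yoke is latched: the top view shows the paddle level and the pawl over the crossbar, with the paddle triangulated at z≈116. In the wrist view the brush handle runs from (255,215) to (255,243) and the pot mouth is at (254,205). Now I'll locate the brush and the mug.

```bash
python3 - <<'E'
from h import *
from plant import bot
import pickle
np.set_printoptions(precision=1,suppress=True)
V={"w":(pickle.load(open("w3.pkl","rb")),"w3",(235,195,40,58)),"t":(bot.camera_model("top"),"t3",(305,155,35,35)),"s":(bot.camera_model("scene"),"s3",(308,195,35,50))}
D={}
for k,(m,f,b) in V.items():
    i=cv2.imread(f"pics/{f}.png");h=cv2.cvtColor(i,cv2.COLOR_BGR2HSV)
    M=(h[:,:,0]>7)&(h[:,:,0]<20)&(h[:,:,1]>105)&(h[:,:,2]>90)
    if k=="s":
        M[:, :]=M&(h[:,:,2]>150)
    c=blobs(M,b)[0];r=cv2.minAreaRect(c);P=cv2.boxPoints(r)
    d=sorted([(np.linalg.norm(P[a]-P[(a+1)%4]),a) for a in range(4)])[:2]
    E=np.array([(P[a]+P[(a+1)%4])/2 for _,a in d]);E=E[np.argsort(E[:,1])]
    print(k,cen(c),cv2.contourArea(c),E.ravel(),"w",d[0][0]);D[k]=(m,cen(c),E)
for a,b in("wt","ws","ts"):print(a,b,tri(D[a][0],D[a][1],D[b][0],D[b][1]))
print("top end w/s",tri(D["w"][0],D["w"][2][1],D["s"][0],D["s"][2][0]),"low",tri(D["w"][0],D["w"][2][0],D["s"][0],D["s"][2][1]))
# pot rim
for k,z0 in(("w",65),("t",65)):
    m,f,b=V[k];i=cv2.imread(f"pics/{f}.png");h=cv2.cvtColor(i,cv2.COLOR_BGR2HSV)
    c=blobs((h[:,:,1]<35)&(h[:,:,2]>120),(228,170,50,60) if k=="w" else (303,155,35,35))[0]
    e=cv2.fitEllipse(cv2.convexHull(c));print("pot",k,e,plane(m,e[0],65))
# mug rim in top
i=cv2.imread("pics/t3.png");h=cv2.cvtColor(i,cv2.COLOR_BGR2HSV)
O=np.array([495.2,171.1]);
E
```

```text
w [253.5 238.1] 154.5 [242.8 224.  258.8 244.9] w 13.176998
t [323.8 166.6] 40.5 [319.1 164.9 327.1 167.6] w 7.273229
s [329.  211.6] 132.0 [333. 200. 333. 230.] w 18.0
w t (array([ 578.9, -139.2,  158.4]), np.float64(2.5863820380984217))
w s (array([ 591.6, -140.2,  132.4]), np.float64(1.1672535445900443))
t s (array([ 580.9, -141.4,  143.6]), np.float64(2.691926156176217))
top end w/s (array([ 584.5, -139.2,  173.8]), np.float64(12.242840962272346)) low (array([ 598.1, -156. ,   71.7]), np.float64(1.6199875867428946))
pot w ((253.88113403320312, 205.06503295898438), (22.428125381469727, 29.610706329345703), 126.27547454833984) [[ 571.9 -140.6   65. ]]
pot t ((314.4608154296875, 166.3374786376953), (7.238190650939941, 12.233495712280273), 37.409751892089844) [[ 590.1 -127.    65. ]]
```

```bash
python3 - <<'E'
import cv2,numpy as np
R=np.zeros((560,800,3),np.uint8)
def g(f,x,y,w,h,k,ox,oy):
    c=cv2.resize(cv2.imread(f"pics/{f}.png")[y:y+h,x:x+w],None,fx=k,fy=k,interpolation=cv2.INTER_CUBIC)
    for u in range(0,w,10):
        cv2.putText(c,str(x+u),(u*k,10),0,.35,(0,0,255));cv2.line(c,(u*k,12),(u*k,18),(0,0,255))
    for v in range(10,h,10):
        cv2.putText(c,str(y+v),(8,v*k+4),0,.35,(255,0,0));cv2.line(c,(0,v*k),(6,v*k),(255,0,0))
    R[oy:oy+h*k,ox:ox+w*k]=c
g("w3",230,180,50,70,8,0,0);g("s3",302,196,40,70,7,405,0);g("t0" if 0 else "top0",302,156,36,34,3,690,0)
cv2.imwrite("pics/c4.png",R)
E
```

```text
(no output)
```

View pics/c4.png

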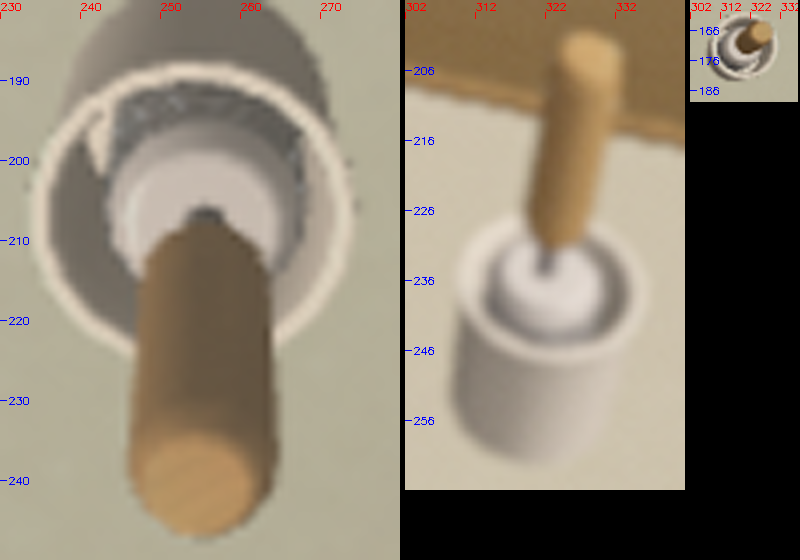

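The wrist crop shows the handle end cap at (255,240.5), the handle base near (255.5,211) and the pot rim centre at (254,206.5). In the scene crop the end cap is at (328.5,203), the handle base at (323.7,230) and the rim centre at (323,237).

```bash
python3 - <<'E'
from h import *
from plant import bot
import pickle
np.set_printoptions(precision=1,suppress=True)
W=pickle.load(open("w3.pkl","rb"));S=bot.camera_model("scene");T=bot.camera_model("top")
for n,a,b in(("end",(255,240.5),(328.5,203)),("base",(255.5,210.5),(323.7,230)),("rim",(254,206.5),(323,237))):
    print(n,tri(W,a,S,b))
print("end W/T",tri(W,(255,240.5),T,(325,166.5)),"rimW",plane(W,(254,206.5),65),"rimT",plane(T,(320,171.5),65),"rimS",plane(S,(323,237),65))
E
```

```text
end (array([ 575.1, -139.1,  174.9]), np.float64(1.713514013347602))
base (array([ 572.7, -139.9,   88. ]), np.float64(4.038788132165613))
rim (array([ 577. , -141.2,   58.6]), np.float64(1.8800297249643527))
end W/T (array([ 577.4, -138.9,  169.4]), np.float64(0.8473339399963882)) rimW [[ 574.1 -140.4   65. ]] rimT [[ 576.3 -142.    65. ]] rimS [[ 572.9 -143.4   65. ]]
```

```bash
python3 - <<'E'
from h import *
from plant import bot
import pickle
np.set_printoptions(precision=1,suppress=True)
W=pickle.load(open("w3.pkl","rb"));S=bot.camera_model("scene");T=bot.camera_model("top")
print(plane(S,[[350,208],[201,170]],0))
o,d=ray(S,[361,150]);print([ (z,plane(S,[361,150],z)[0]) for z in(100,150,200)],[plane(W,[242,266],z)[0] for z in (0,100,150,200)])
E
```

```text
[[ 742.2 -148.7    0. ]
 [ 652.3  269.3    0. ]]
[(100, array([ 854.1, -114.3,  100. ])), (150, array([ 794.5, -127.8,  150. ])), (200, array([ 735. , -141.3,  200. ]))] [array([ 709.7, -162.5,   -0. ]), array([ 650.9, -157.4,  100. ]), array([ 621.5, -154.8,  150. ]), array([ 592.1, -152.2,  200. ])]
```

Call:
servo_tool(
  deltas=[
    [[-0.019,-0.001,0],[0,0,0]],
    [[-0.019,-0.001,0],[0,0,0]],
    [[-0.019,-0.001,0],[0,0,0]],
    [[-0.018,0,0],[0,0,0]],
    [[0,0,0],[0,0,0]],
    [[0,0,0.03],[0,0,0]],
    [[0,0,0.03],[0,0,0]],
    [[0,0,0.03],[0,0,0]],
    [[0,0,0.03],[0,0,0]],
    [[0,0,0],[0,0,0]],
  ],
)

```text
time: 9.65
tool_pos: [573.3, -139.2, 221.0]
tcp_rot: [3.14, -0.004, -3.141]
contact_force: [0.5, 0.4, 0.1]
grip_width: 92.2
finger_force: 0.0
```

Call:
servo_tool(
  deltas=[
    [[-0.002,0,0.02],[0,0,0]],
    [[0,0,0.025],[0,0,0]],
    [[0,0,0.025],[0,0,0]],
    [[0,0,0.024],[0,0,0]],
    [[0,0,0],[0,0,0]],
  ],
)

```text
time: 10.28
tool_pos: [576.6, -139.7, 128.8]
tcp_rot: [3.141, -0.001, 3.141]
contact_force: [0.2, 0.6, 0.2]
grip_width: 91.7
finger_force: 0.0
```

Call:
servo_tool(
  deltas=[
    [[0,0,0],[0,0,0]],
    [[0,0,0],[0,0,0]],
    [[0,0,0],[0,0,0]],
    [[0,0,0],[0,0,0]],
    [[0,0,0],[0,0,0]],
    [[0,0,0],[0,0,0]],
    [[0,0,0],[0,0,0]],
    [[0,0,0],[0,0,0]],
  ],
  fingers=0,
)

```text
time: 11.28
tool_pos: [577.1, -140.0, 128.6]
tcp_rot: [3.141, -0.0, 3.141]
contact_force: [0.5, -0.0, -0.8]
grip_width: 21.0
finger_force: 30.0
```

Call:
servo_tool(
  deltas=[
    [[0,0,-0.01],[0,0,0]],
    [[0,0,-0.02],[0,0,0]],
    [[0,0,-0.025],[0,0,0]],
    [[0,0,-0.03],[0,0,0]],
    [[0,0,-0.03],[0,0,0]],
    [[0,0,-0.03],[0,0,0]],
    [[0,0,-0.03],[0,0,0]],
    [[0,0,-0.015],[0,0,0]],
    [[0,0,0],[0,0,0]],
    [[0.006,0.024,0],[0,0,0]],
    [[0.006,0.024,0],[0,0,0]],
    [[0.006,0.024,0],[0,0,0]],
    [[0.006,0.024,0],[0,0,0]],
    [[0.006,0.024,0],[0,0,0]],
    [[0.006,0.024,0],[0,0,0]],
    [[0.006,0.024,0],[0,0,0]],
    [[0.006,0.024,0],[0,0,0]],
    [[0,0,0],[0,0,0]],
  ],
)

```text
time: 13.52
tool_pos: [527.9, 54.6, 318.5]
tcp_rot: [3.141, -0.001, -3.138]
contact_force: [-0.4, -0.5, -0.8]
grip_width: 21.0
finger_force: 30.0
```

```bash
python3 - <<'E'
from plant import bot
import cv2,numpy as np,pickle
W=bot.camera_model("wrist");w=bot.capture("wrist")[:,:,::-1];s=bot.capture("scene")[:,:,::-1]
pickle.dump(W,open("w5.pkl","wb"))
cv2.imwrite("pics/w5.png",w);cv2.imwrite("pics/s5.png",s);o=bot.get_obs();print(o["tool_pos"],o["grip_width"])
R=np.zeros((450,800,3),np.uint8)
def g(i,x,y,w,h,k,ox,oy):
    c=cv2.resize(i[y:y+h,x:x+w],None,fx=k,fy=k,interpolation=cv2.INTER_CUBIC)
    for u in range(0,w,20):
        cv2.putText(c,str(x+u),(u*k,10),0,.35,(0,0,255))
    for v in range(20,h,20):
        cv2.putText(c,str(y+v),(0,v*k+4),0,.35,(255,0,0))
    R[oy:oy+h*k,ox:ox+w*k]=c
g(np.ascontiguousarray(w),200,160,200,224,2,0,0);g(np.ascontiguousarray(s),135,100,130,145,3,405,0)
cv2.imwrite("pics/c5.png",R)
E
```

```text
[528.68615055  52.58107043 318.53447613] 21.367037427029704
```

View pics/c5.png

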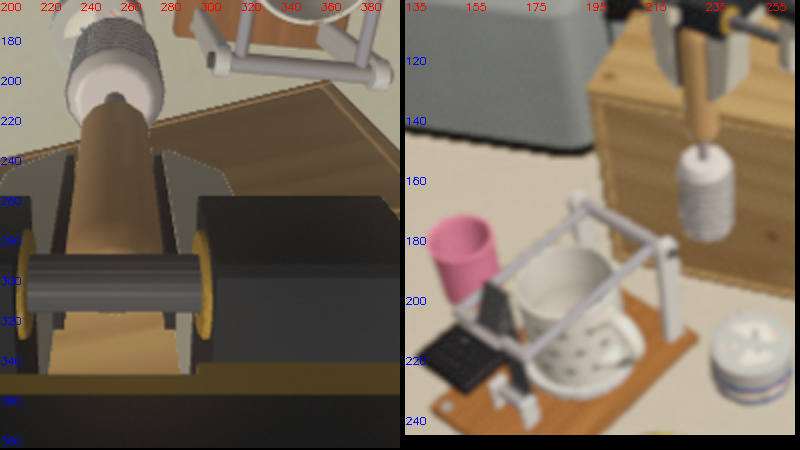

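The brush hangs about vertical in the gripper, with its tip at scene (235.7,178.5), and the yoke is still latched. The mug rim centre is near scene (190.7,193.5). I'll check the tip and mug positions.

```bash
python3 - <<'E'
from h import *
from plant import bot
np.set_printoptions(precision=1,suppress=True)
S=bot.camera_model("scene");T=bot.camera_model("top")
print("tip S@196",plane(S,[235.7,178.5],196),"rim S",plane(S,[190.7,193.5],105),"rimT",plane(T,[170+ (642-512)/4,160+155/4],105),tri(S,[190.7,193.5],T,[202.5,198.8]))
# yoke side bars in top image at z=114, mid between
print("hinges",plane(S,[[193.7,166.5],[222.3,183]],120))
i=cv2.imread("pics/t3.png");h=cv2.cvtColor(i,cv2.COLOR_BGR2HSV)
e=blobs((h[:,:,1]<40)&(h[:,:,2]>150),(183,180,45,40))[0];print(cv2.boundingRect(e))
for y in(185,190,200,210,215):
    print(y,h[y,180:226,2],h[y,180:226,1])
E
```

```text
tip S@196 [[518.  48. 196.]] rim S [[494.8 164.4 105. ]] rimT [[498.  168.9 105. ]] (array([498.5, 169.1,  98.8]), np.float64(1.2060867757163263))
hinges [[559.7 204.3 120. ]
 [550.4 111.8 120. ]]
(185, 180, 43, 40)
185 [186 186 186 189 179 113 144 141 134 166 156 145 149 141 130 179 212 200
 154 121 102 123 132 124 129 149 175 205 209 192 160 185 182 162 151 144
 134 165 159 138 148 154 155 148 147 155] [ 42  41  40  40  41 187 172 146  42   6   7 153 173 175 135  53  14  20
  36  40  48  39  37  33  24  21  31  20  16  24  32  21  42 129 177 152
  46   6  10 152 167 166 163 162 163 161]
190 [187 187 187 179 135 136 143 137 153 165 162 156 144 142 135 134 139 147
 163 178 184 189 190 188 188 189 189 186 176 166 144 122 117 168 206 133
 149 163 168 166 149 155 155 152 152 157] [ 41  41  41  41  89 176 168  99  15   8  33  33  39  41  42  42  39  40
  39  39  36  36  36  35  34  34  35  37  39  41  42  44  44  18  10  44
  22   3  36  77 173 161 161 161 161 161]
200 [186 188 178 126 141 141 133 159 164 162 168 169 180 196 194 193 193 194
 194 195 195 194 195 194 195 195 195 195 195 19
[... 315 characters left out ...]
9 155 155 163 183
 199 197 196 197 197 196 195 196 197 198 196 185 179 201 175 135 154 163
 176 198 188 180 154 156 163 163 157 153] [ 39  41 137 175 152  49  11  11 111 173 118  38  19  37  39  41  41  35
  29  26  26  23  23  23  24  26  28  28  27  33  33  25  34  38  20   6
  22  14  19  35 152 168 163 161 161 163]
215 [183 156 139 143 122 140 166 159 146 152 152 152 151 144 142 148 153 163
 187 202 169 182 203 195 192 192 192 196 199 194 183 205 189 133 164 160
 147 144 147 151 154 162 164 162 162 150] [ 40  60 178 171 111  11   3  29 178 164 164 166 162 165 169 162 120  67
  26   8  15  13  13  13  15  13  13  13  13  13  14  14  18  25   3  18
 177 172 167 162 162 161 162 162 159 165]
```

Call:
servo_tool(
  deltas=[
    [[0.006,0.023,0],[0,0,0]],
    [[0.006,0.024,0],[0,0,0]],
    [[0.006,0.024,0],[0,0,0]],
    [[0.006,0.024,0],[0,0,0]],
    [[0.007,0.022,0],[0,0,0]],
    [[0,0,0],[0,0,0]],
    [[0,0,0],[0,0,0]],
  ],
)

```text
time: 14.5
tool_pos: [498.5, 168.2, 318.6]
tcp_rot: [-3.141, -0.0, 3.141]
contact_force: [-0.2, -0.2, -1.1]
grip_width: 21.6
finger_force: 30.0
```

Call:
servo_tool(
  deltas=[
    [[0.0015,0.0015,0.02],[0,0,0]],
    [[0,0,0.025],[0,0,0]],
    [[0,0,0.025],[0,0,0]],
    [[0,0,0.02],[0,0,0]],
    [[0,0,0],[0,0,0]],
  ],
)

```text
time: 15.12
tool_pos: [496.2, 169.3, 227.4]
tcp_rot: [-3.141, -0.003, 3.14]
contact_force: [-1.1, -0.0, -0.5]
grip_width: 21.1
finger_force: 30.0
```

```bash
python3 - <<'E'
from plant import bot
import cv2,numpy as np
s=bot.capture("scene")[:,:,::-1];t=bot.capture("top")[:,:,::-1]
z=lambda im,x,y,w,h,k:cv2.resize(im[y:y+h,x:x+w],None,fx=k,fy=k,interpolation=cv2.INTER_CUBIC)
R=np.zeros((500,800,3),np.uint8);R[:500,:480]=z(s,130,125,120,125,4);R[:360,480:760]=z(t,170,160,70,90,4)
cv2.imwrite("pics/c6.png",R);o=bot.get_obs();print(o["tool_pos"],o["contact_force"])
E
```

```text
[497.26594478 169.90214154 229.35399098] [ 0.75558638 -0.41467984 -0.03641331]
```

View pics/c6.png

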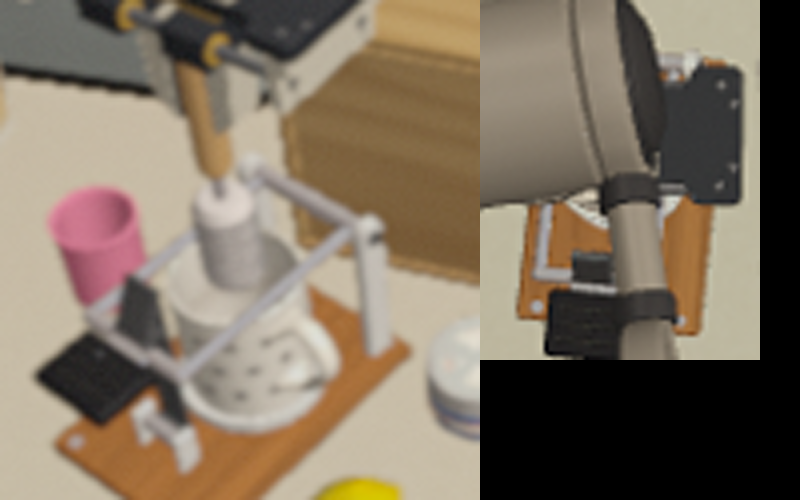

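The crop shows the brush entering the mouth between the side bars, well centred, with the yoke latched. I go down to the bottom.

Call:
servo_tool(
  deltas=[
    [[0,0,0.016],[0,0,0]],
    [[0,0,0.016],[0,0,0]],
    [[0,0,0.016],[0,0,0]],
    [[0,0,0.016],[0,0,0]],
    [[0,0,0.012],[0,0,0]],
    [[0,0,0.005],[0,0,0]],
    [[0,0,0],[0,0,0]],
    [[0,0,0],[0,0,0]],
  ],
)

```text
time: 16.23
tool_pos: [497.1, 170.6, 148.3]
tcp_rot: [3.141, 0.001, 3.141]
contact_force: [0.0, 0.2, -0.3]
grip_width: 21.1
finger_force: 30.0
```

Call:
servo_tool(
  deltas=[
    [[0,0,0.002],[0,0,0]],
    [[0,0,0.002],[0,0,0]],
    [[0,0,0.001],[0,0,0]],
    [[0,0,0],[0,0,0]],
  ],
)

```text
time: 16.73
tool_pos: [497.2, 170.7, 143.9]
tcp_rot: [3.141, 0.002, 3.141]
contact_force: [-2.2, -0.4, 7.6]
grip_width: 21.1
finger_force: 30.0
```

The brush is on the bottom at 7.6 N. Now up 76 mm (rim is 84 above), hold, and down again.

Call:
servo_tool(
  deltas=[
    [[0,0,-0.01],[0,0,0]],
    [[0,0,-0.016],[0,0,0]],
    [[0,0,-0.016],[0,0,0]],
    [[0,0,-0.016],[0,0,0]],
    [[0,0,-0.014],[0,0,0]],
    [[0,0,-0.005],[0,0,0]],
    [[0,0,0],[0,0,0]],
    [[0,0,0],[0,0,0]],
  ],
)

```text
time: 17.73
tool_pos: [496.4, 170.4, 219.1]
tcp_rot: [-3.141, -0.001, 3.141]
contact_force: [0.5, 0.0, -1.6]
grip_width: 21.2
finger_force: 30.0
```

Call:
servo_tool(
  deltas=[
    [[0,0,0.01],[0,0,0]],
    [[0,0,0.016],[0,0,0]],
    [[0,0,0.016],[0,0,0]],
    [[0,0,0.016],[0,0,0]],
    [[0,0,0.011],[0,0,0]],
    [[0,0,0.005],[0,0,0]],
    [[0,0,0.002],[0,0,0]],
    [[0,0,0],[0,0,0]],
    [[0,0,0],[0,0,0]],
  ],
)

```text
time: 18.85
tool_pos: [496.9, 170.6, 144.0]
tcp_rot: [3.141, 0.001, 3.141]
contact_force: [-0.5, -1.0, -0.4]
grip_width: 21.4
finger_force: 30.0
```

Call:
servo_tool(
  deltas=[
    [[0,0,0.001],[0,0,0]],
    [[0,0,0.001],[0,0,0]],
    [[0,0,0],[0,0,0]],
  ],
)

```text
time: 19.23
tool_pos: [497.6, 170.7, 143.9]
tcp_rot: [3.141, 0.003, 3.141]
contact_force: [-2.1, -0.8, 13.7]
grip_width: 21.4
finger_force: 30.0
```

Call:
servo_tool(
  deltas=[
    [[0,0,-0.01],[0,0,0]],
    [[0,0,-0.02],[0,0,0]],
    [[0,0,-0.03],[0,0,0]],
    [[0,0,-0.03],[0,0,0]],
    [[0,0,-0.03],[0,0,0]],
    [[0,0,-0.03],[0,0,0]],
    [[0,0,-0.025],[0,0,0]],
    [[0,0,0],[0,0,0]],
    [[-0.005,-0.02,0],[0,0,0]],
    [[-0.007,-0.028,0],[0,0,0]],
    [[-0.007,-0.028,0],[0,0,0]],
    [[-0.007,-0.028,0],[0,0,0]],
    [[-0.007,-0.028,0],[0,0,0]],
    [[-0.007,-0.028,0],[0,0,0]],
    [[-0.007,-0.028,0],[0,0,0]],
    [[-0.007,-0.028,0],[0,0,0]],
    [[-0.007,-0.028,0],[0,0,0]],
    [[-0.007,-0.028,0],[0,0,0]],
    [[-0.007,-0.028,0],[0,0,0]],
    [[-0.004,-0.011,0],[0,0,0]],
  ],
)

```text
time: 21.72
tool_pos: [575.3, -141.7, 314.9]
tcp_rot: [3.141, -0.003, 3.14]
contact_force: [0.2, -0.2, -0.5]
grip_width: 21.1
finger_force: 30.0
```

Call:
servo_tool(
  deltas=[
    [[0,0,0],[0,0,0]],
    [[0,0,0.02],[0,0,0]],
    [[0,0,0.03],[0,0,0]],
    [[0,0,0.03],[0,0,0]],
    [[0,0,0.02],[0,0,0]],
    [[0,0,0],[0,0,0]],
    [[0,0,0],[0,0,0]],
  ],
)

```text
time: 22.6
tool_pos: [576.0, -139.9, 217.8]
tcp_rot: [-3.141, 0.001, -3.141]
contact_force: [1.2, -0.2, -0.6]
grip_width: 20.9
finger_force: 30.0
```

```bash
python3 - <<'E'
from plant import bot
import cv2,numpy as np
s=bot.capture("scene")[:,:,::-1];w=bot.capture("wrist")[:,:,::-1]
z=lambda im,x,y,w,h,k:cv2.resize(im[y:y+h,x:x+w],None,fx=k,fy=k,interpolation=cv2.INTER_CUBIC)
R=np.zeros((500,800,3),np.uint8);R[:,:400]=z(s,290,160,80,100,5);R[:450,405:795]=z(w,190,150,130,150,3)
cv2.imwrite("pics/c7.png",R);o=bot.get_obs();print(o["tool_pos"],o["contact_force"])
E
```

```text
[ 576.14568935 -140.33481078  218.04416078] [ 0.0241681   0.79785067 -0.81950935]
```

View pics/c7.png

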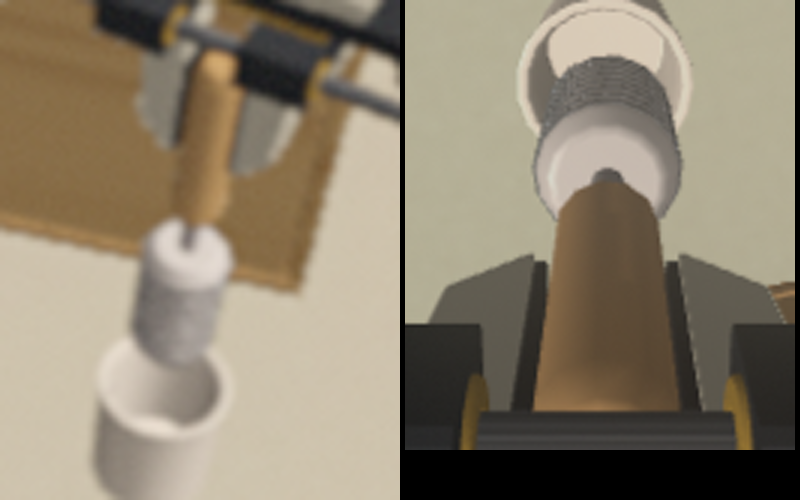

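The brush is over the pot mouth and aligned in both views. I lower it.

Call:
servo_tool(
  deltas=[
    [[0,0,0.012],[0,0,0]],
    [[0,0,0.014],[0,0,0]],
    [[0,0,0.014],[0,0,0]],
    [[0,0,0.014],[0,0,0]],
    [[0,0,0.014],[0,0,0]],
    [[0,0,0.012],[0,0,0]],
    [[0,0,0.005],[0,0,0]],
    [[0,0,0],[0,0,0]],
    [[0,0,0],[0,0,0]],
  ],
)

```text
time: 23.82
tool_pos: [575.9, -140.6, 132.3]
tcp_rot: [-3.141, 0.001, 3.141]
contact_force: [-0.5, -0.4, -0.1]
grip_width: 21.4
finger_force: 30.0
```

Call:
servo_tool(
  deltas=[
    [[0,0,0.002],[0,0,0]],
    [[0,0,0.001],[0,0,0]],
    [[0,0,0],[0,0,0]],
  ],
)

```text
time: 24.2
tool_pos: [575.6, -140.5, 128.7]
tcp_rot: [3.141, -0.0, 3.141]
contact_force: [0.1, -0.6, -0.9]
grip_width: 21.2
finger_force: 30.0
```

Release (within about 1 mm of the floor), then rise straight up and clear.

Call:
servo_tool(
  deltas=[
    [[0,0,0.001],[0,0,0]],
    [[0,0,0],[0,0,0]],
  ],
)

```text
time: 24.45
tool_pos: [575.9, -140.5, 128.6]
tcp_rot: [-3.141, 0.001, 3.141]
contact_force: [-0.2, 1.2, 5.1]
grip_width: 21.2
finger_force: 30.0
```

Call:
servo_tool(
  deltas=[
    [[0,0,0],[0,0,0]],
    [[0,0,0],[0,0,0]],
    [[0,0,0],[0,0,0]],
    [[0,0,0],[0,0,0]],
    [[0,0,0],[0,0,0]],
    [[0,0,0],[0,0,0]],
    [[0,0,-0.02],[0,0,0]],
    [[0,0,-0.03],[0,0,0]],
    [[0,0,-0.03],[0,0,0]],
    [[0,0,-0.03],[0,0,0]],
    [[0,0,-0.03],[0,0,0]],
    [[0,0,-0.03],[0,0,0]],
    [[0,0,-0.03],[0,0,0]],
    [[0.03,0,0],[0,0,0]],
    [[0.03,0,0],[0,0,0]],
    [[0.03,0,0],[0,0,0]],
    [[0,0,0],[0,0,0]],
    [[0,0,0],[0,0,0]],
  ],
  fingers=1,
)

```text
time: 26.7
tool_pos: [486.1, -140.6, 327.9]
tcp_rot: [-3.141, 0.001, 3.141]
contact_force: [0.3, -0.9, 0.8]
grip_width: 91.7
finger_force: 0.0
```

```bash
python3 - <<'E'
from plant import bot
import cv2
s=bot.capture("scene")[:,:,::-1]
cv2.imwrite("pics/c8.png",cv2.resize(s[130:290,130:370],None,fx=3.3,fy=3.3,interpolation=cv2.INTER_CUBIC));o=bot.get_obs();print(o["time"],o["tool_pos"],o["contact_force"])
E
```

```text
26.75 [ 486.26097725 -140.54858296  327.68623188] [ 0.40586604 -0.54113846 -1.23377771]
```

View pics/c8.png

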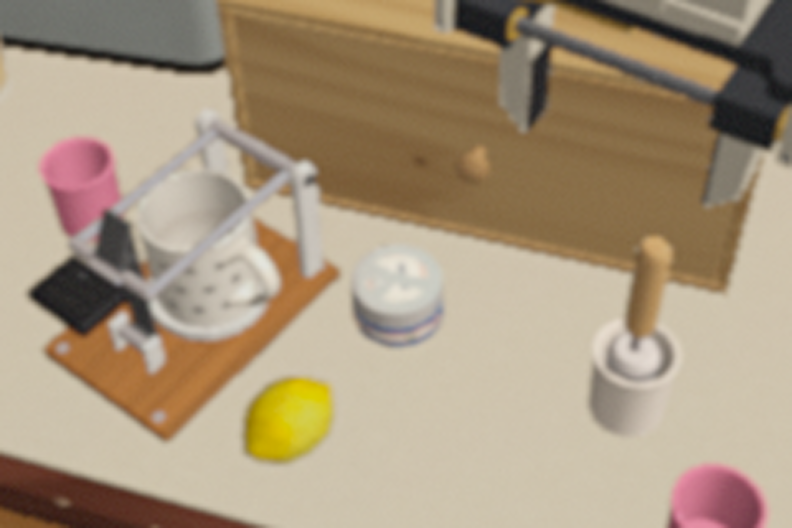

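The picture shows the brush back in its pot at (640,330), bristles down, the mug standing in the stand, and the yoke latched with the gripper clear.

```bash
python3 -c "
from plant import bot
print(bot.close_job())"
```

```text
the job is handed in; nothing more can be done
None
```

I handed the job in after about 27 s: the yoke is latched, the brush went to the mug's bottom, up near the rim and to the bottom again, and it is back in its pot bristles down with the mug still in the stand.

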